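# Set a lamp foot on its flat and chock it

### The arm

A 6-joint arm with a two-finger parallel gripper is mounted at the origin on the work surface. World frame = base frame: x ahead of the robot, y to its left, z up, the work surface at z = 0. Lengths are in m, angles in rad, forces in N, time in s.
With the tool pointing down it reaches from about 0.275 to 0.85 m from the base axis. Payload 5.2 kg.
Tool frame: the origin (TCP) lies on the centre line of the jaws, within the pads' length; the fingertips stand ahead of it and the grasp point (between the pads) is the TCP (r.nose_length is the z of the fingertips in the tool frame, in m); z points along the fingers, x is the direction in which the jaws open and shut, and the axes are right-handed (so a half turn about z gives the same grasp; the last joint's range is limited). The gripper opens to 85 mm and grips with 20 to 120 N. Pads are 22 mm wide; open, the fingers measure 114 mm over their backs; the gripper's body (76 mm by 85 mm) begins 54 mm behind the grasp point. The pads swing forward as they close: fully open they stand 13 mm farther back than shut.
Start: joints at [-1.469, 0.259, 1.535, -0, 1.348, -0.203], TCP at [0.165, -0.525, 0.25] pointing down, gripper open.
Joint ranges: [-3.14, 3.14], [-0.91, 2.08], [0.19, 2.58], [-1.22, 4.36], [0.22, 2.71], [-3.12, 3.12]. Speed limits (rad/s): [2.57, 2.57, 3.14, 3.14, 3.14, 3.14].

### API

Orientations are given as a unit quaternion [w, x, y, z].
In Python, from cell import r, vision, job gives the robot as it stands.
- The arm moves only by the tool jog_arm, never from a script. Its argument "rows" is a list of rows, each an object with "xyz": the shift along the tool's x, y, z in m, a list of three; "dr": the turn, a rotation vector about the tool's x, y, z in rad, a list of three; "hand": the opening, from 0 (shut) to 1 (fully open). A call has 1 to 20 rows; each row shifts and turns the commanded pose from where the row before left it, along the tool's axes as they then stand; what a row does not reach is not made up. A row lasts 1/10 s, in which the tool goes at most 50 mm and 8.59 degrees, less where a joint would pass 70% of its speed; a pose out of reach is approached as far as the arm can. A call is refused whole if a number of a shift passes 0.05 or a number of a turn 0.15, either way. A call with a gripper value outside its range is refused whole. The fingers move at their own pace and stop on an object; the grip force is fixed at half the most. Time passes only in rows, so rows that do not move let the fingers close. It gives the time, the measured TCP pose, the force and the opening at its end, in the units of the state.
- r.get_obs(): the state, without advancing time (a new reading comes with each control period).
- vision.get_image(name): name is "scene" or "top"; returns (picture, depth): 384x512x3 uint8, blue, green, red; 384x512 float32, m along the optical axis (not along the pixel's ray), 0 where there is no reading.
- vision.camera_params(name): a dict with "fx", "fy", "cx", "cy" (pixels), "R" (3x3) and "t" (3): a world point X has camera coordinates R X + t. Camera axes: x right, y down, z forward; pixel columns grow to the right and rows downward; lengths in m; the calibration is good to about 2 mm. A picture is of the moment at which its call begins. camera_params takes no time and is no camera call.
- job.finish_job(): hands the job in, once; it reports no verdict.
The state is a dict: "time_s": time; "qpos": joint angles; "joint_vel": joint speeds; "tau": joint torques, N m; "tcp_pos": TCP position; "tcp_rot": TCP orientation; "ft_force": force on the tool from outside, world axes, zero at the start; "moment": the same for the moment, N m; "grip_width": finger opening in m.
Only numpy, scipy, OpenCV 4.12 (cv2) and the standard library are available. Lean on these libraries where they do the work, as an engineer would, in place of code of your own. Each camera call takes 0.05 s, during which the arm holds its last target.

### The job

The round cast lamp foot in the grooved board must stand on the flat of its rim. Without lifting it out of the groove, roll it along (pushing one of the sliding chocks by its post does it) until you feel it drop and rest on its flat, and leave both chocks up against its rim so that it cannot roll away. Do not disturb the other things on the bench.

Things in the scene. Friction and masses are not known exactly. Their poses are not given: they have to be found in the camera images.
- foot: Solid cast-aluminium lamp foot: disc 90 mm across, 50 mm thick, about 0.8 kg, standing on its rim in the groove, axle level across it. Origin: on the axle, mid thickness; 70 mm over the table on its round rim, 63 mm on its flat. Own z: along the axle, to the robot's side. Own x: from the axle AWAY from the flat, so straight up when it stands on the flat. Moving to the board's +y turns it positively about z.
- flat (a point): Middle of the foot's one flat, cut 7 mm deep into the rim (38 mm from the axle, 48 mm long). It starts 1 rad or more from the lowest point, on either side or on top. The foot rolls 45 mm per rad, so it is 45 to 141 mm away the shorter way; there is room both ways. At the flat's first edge the foot falls forward, 10 to 30 mm off the pushing chock; standing on it, a push over 2 to 3 N skids, twists or tips it on.
- track: Fixed beech board with a straight V-groove along it, 560 long, 120 wide, 30 mm high, lying across in front of the robot, turned up to 0.15 rad. Groove 70 mm wide, flanks sloping 25 degrees; the foot's rim reaches 5 mm below the board's top. Origin: on the table under the board's centre. Own x: up; own y: along the groove to the robot's left; own z: level, towards the robot.
- chock_left (a joint): Slide of the left chock (board's +y end), m: 0 is its outer end; grows as it moves inward (to the board's -y), up to 0.36; starts at 0 to 0.012. It slides with 1.5 N of friction and stays where it is left. The chock is a black wedge 44 mm wide like a wheel chock: an inner face 45 mm high sloping 45 degrees under the foot's rim; its toe lies 52 mm inward of the post's axis.
- chock_right (a joint): Slide of the right chock (board's -y end), m: 0 is its outer end; grows as it moves inward (to the board's +y), up to 0.36; starts at 0 to 0.012. Otherwise a mirror image of the left one.
- left_post (a point): Top centre of the left chock's upright steel post, 20 mm in diameter, top 140 mm over the table, its upper 70 mm standing free: push or hold the chock by it. The chock's face meets the rim when the post's axis is 78 mm, level along the groove, from the axle of a foot standing on its flat (71 mm from one on its round rim).
- right_post (a point): The same point on the right chock; same sizes and distances.
- spray_bottle: Clear spray bottle, 64 mm in diameter, 190 mm tall; a bystander, to be left alone. Origin: centre of its underside.
- tape_dispenser: Black tape dispenser, 160 x 60 mm, 85 mm tall; a bystander, to be left alone. Origin: centre of its underside.
- screwdriver: Screwdriver 190 mm long, lying; a bystander, to be left alone. Origin: in it, on the table.
- lampshade: Grey lampshade, 150 mm across at its foot, 110 mm tall; a bystander, to be left alone. Origin: centre of its underside.
- gadget_case: Grey case 110 x 170 x 50 mm; a bystander, to be left alone. Origin: centre of its underside.
- phone: Black phone 75 x 155 x 9 mm, lying; a bystander, to be left alone. Origin: centre of its underside.
- glue_can: Steel glue can, 72 mm in diameter, 100 mm tall; a bystander, to be left alone. Origin: centre of its underside.

How it is judged:
On the way:
1. the foot has come to rest on its flat in the groove (angle between foot's own x axis and vertical below 0.05 rad and height (world z) of foot between 0.06 and 0.0665 m and angle between the z axis of foot and the z axis of track, either way round below 0.08 rad and linear speed of foot below 0.01 m/s), for 0.3 s.
At the end, for the whole second after the job is handed in: The foot rests in the groove on its flat (flat level within 0.05 rad, axle along the board's width), still, and both chocks are up against its rim (each post within 84 mm of the axle, that is at most 6 mm short of touching); let go (all of step 1 and horizontal distance between each of left_post, right_post and foot below 0.0836 m).
It fails at once if the foot is lifted out of the groove (height (world z) of foot above 0.09 m).
It fails at once if one of the other things on the bench is disturbed (moved more than 30 mm) (distance of any of spray_bottle, tape_dispenser, screwdriver, lampshade, gadget_case, phone, glue_can from where it was at the start of the episode above 0.03 m).
It also fails if it takes over 58 s, if anything falls off the work surface, if the arm or the gripper's body presses on something with over 40 N, if the wrist force passes 120 N, or if a joint passes its speed limit or range.

## Working session

There is one attempt and no reset: what is moved stays moved. The work goes in short steps, Python scripts to look and compute and a tool call to move; the robot and the scene stay as the last step left them, time stands still between calls to the robot, and variables do not carry over. Pictures are saved under pics/ and viewed, and the job is handed in when it is done.

Besides the shell and the picture viewer there is one more tool, called after "Emit:" as a command line: name --argument value ..., lists and objects as JSON in quotes. jog_arm: Moves the arm, as the interface text tells. Its arguments: {"type":"object","properties":{"rows":{"type":"array"}},"required":["rows"]}

```bash
ls; mkdir -p pics
python3 - <<'E'
from cell import r,vision,job
import cv2,numpy as np
o=r.get_obs();print({k:np.round(v,3) for k,v in o.items()},r.nose_length)
for n in("scene","top"):
    im,d=vision.get_image(n);cv2.imwrite(f"pics/{n}0.png",im);np.save(f"pics/{n}0.npy",d)
    p=vision.camera_params(n);print(n,p)
E
```

```text
pics
{'time_s': np.float64(0.0), 'qpos': array([-1.469,  0.259,  1.536,  0.   ,  1.348, -0.203]), 'joint_vel': array([ 0.001, -0.   , -0.002,  0.   , -0.001, -0.001]), 'tau': array([ 1.0000e-03, -4.4603e+01, -2.9057e+01, -1.0000e-03,  1.2000e-02,
        0.0000e+00]), 'tcp_pos': array([ 0.165, -0.524,  0.249]), 'tcp_rot': array([-0.001,  0.806, -0.592, -0.001]), 'ft_force': array([ 0.334, -0.047,  0.461]), 'moment': array([ 0.009, -0.032,  0.024]), 'grip_width': np.float64(0.085)} 0.019
scene {'fx': 393.2026666157166, 'fy': 393.2026666157166, 'cx': 253.5256814319088, 'cy': 191.4288232501766, 'R': array([[-0.26446902,  0.96436328, -0.00771971],
       [ 0.74558622,  0.1993809 , -0.63588398],
       [-0.611684  , -0.17392732, -0.77174605]]), 't': array([ 0.17891421, -0.38231926,  1.68065497])}
top {'fx': 357.369852088371, 'fy': 357.369852088371, 'cx': 255.4607109556543, 'cy': 190.58173368101242, 'R': array([[-0.02531392, -0.99965951, -0.00633017],
       [-0.98817709,  0.02597997, -0.15109954],
       [ 0.15121255,  0.0024304 , -0.98849828]]), 't': array([0.0222495 , 0.59173791, 1.05631453])}
```

View pics/scene0.png

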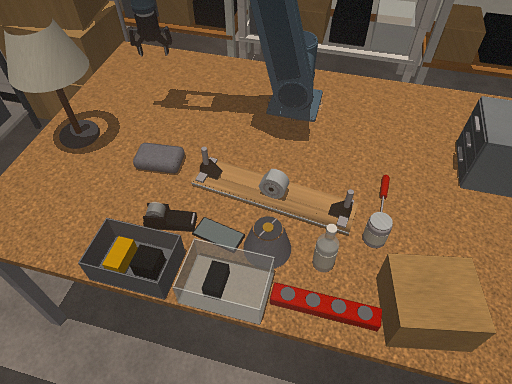

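View pics/top0.png

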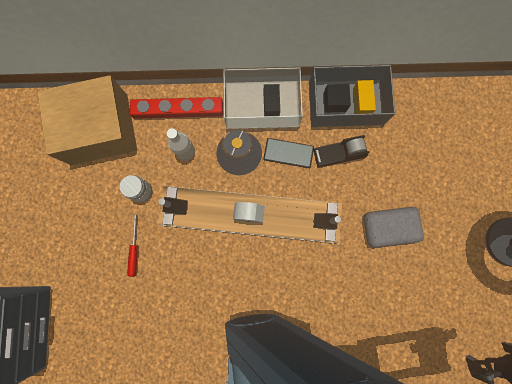

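Run:
```python
import cv2,numpy as np
a=cv2.imread("pics/scene0.png")[140:235,185:365];b=cv2.imread("pics/top0.png")[175:250,150:350]
cv2.imwrite("pics/z1.png",cv2.resize(a,None,fx=4.4,fy=4.4,interpolation=cv2.INTER_CUBIC))
cv2.imwrite("pics/z2.png",cv2.resize(b,None,fx=4,fy=4,interpolation=cv2.INTER_CUBIC))
c=cv2.imread("pics/scene0.png")[162:208,250:300]
cv2.imwrite("pics/z3.png",cv2.resize(c,None,fx=12,fy=12,interpolation=cv2.INTER_CUBIC))
```

```text
(no output)
```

View pics/z1.png

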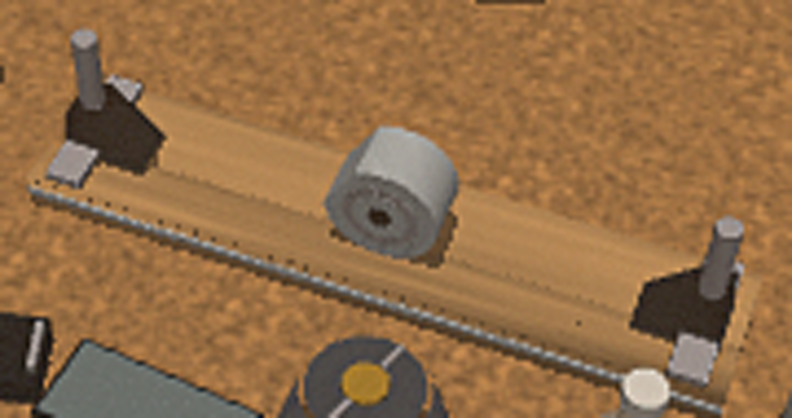

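View pics/z2.png

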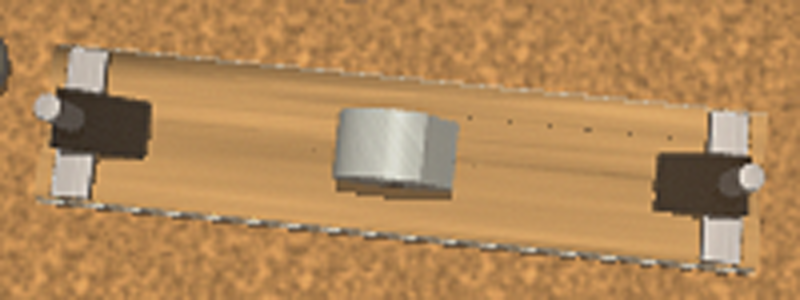

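View pics/z3.png

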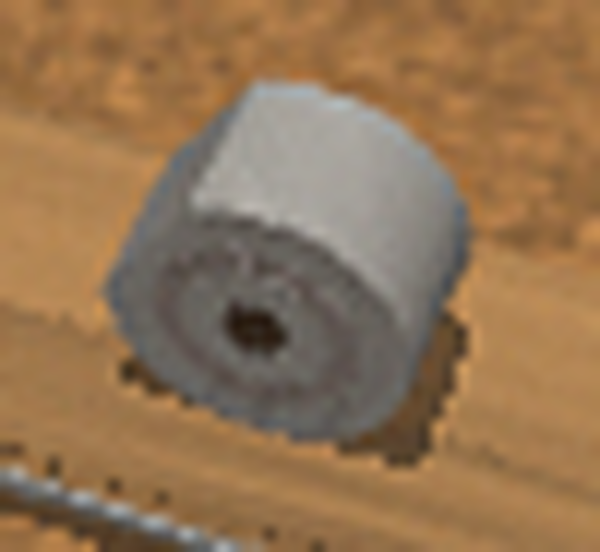

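```bash
cat > h.py <<'E'
import numpy as np,cv2
from cell import vision
def ray(n,u,v):
    p=vision.camera_params(n);d=p["R"].T@np.array([(u-p["cx"])/p["fx"],(v-p["cy"])/p["fy"],1]);return -p["R"].T@p["t"],d
def plane(n,u,v,z):
    o,d=ray(n,u,v);return o+d*(z-o[2])/d[2]
def proj(n,X):
    p=vision.camera_params(n);c=p["R"]@np.array(X)+p["t"];return p["fx"]*c[0]/c[2]+p["cx"],p["fy"]*c[1]/c[2]+p["cy"]
E
python3 - <<'E'
from h import *
def s(x,y):return 185+(x+.5)/4.4-.5,140+(y+.5)/4.4-.5
def t(x,y):return 150+(x+.5)/4-.5,175+(y+.5)/4-.5
for n,f,pts in(("scene",s,[(85,38,.14),(728,228,.14)]),("top",t,[(47,106,.14),(751,178,.14)])):
    for x,y,z in pts: print(n,f(x,y),plane(n,*f(x,y),z).round(4))
print("board corners top",[plane("top",*t(*c),.03).round(4) for c in((60,47),(766,113),(752,271),(40,200))])
print("bore", plane("scene",250+256/12-.5,162+328/12-.5,.07))
# foot points depth top
d=np.load("pics/top0.npy");print(d[205:222,230:268:4].round(3))
E
```

```text
scene (203.9318181818182, 148.25) [ 0.4983 -0.2185  0.14  ]
scene (350.0681818181818, 191.4318181818182) [0.5599 0.2704 0.14  ]
top (161.375, 201.125) [0.5546 0.2713 0.14  ]
top (337.375, 219.125) [ 0.4915 -0.2185  0.14  ]
board corners top [array([0.6152, 0.2914, 0.03  ]), array([ 0.5488, -0.2578,  0.03  ]), array([ 0.428 , -0.2396,  0.03  ]), array([0.496 , 0.3052, 0.03  ])]
bore [0.55426976 0.02560606 0.07      ]
[[1.116 1.117 1.039 1.03  1.027 1.027 1.029 1.042 1.063 1.111]
 [1.122 1.119 1.038 1.03  1.023 1.028 1.027 1.042 1.061 1.115]
 [1.118 1.064 1.038 1.033 1.025 1.025 1.026 1.041 0.    1.114]
 [1.121 1.061 1.039 1.029 1.025 1.027 1.029 1.039 1.059 1.111]
 [1.123 1.058 1.039 1.029 1.028 1.027 1.026 1.038 1.062 1.118]
 [1.119 1.056 1.037 1.024 1.021 1.018 1.026 1.041 1.06  1.121]
 [1.128 1.059 1.038 1.028 1.023 1.022 1.026 1.041 1.06  1.119]
 [1.124 1.049 1.034 1.027 1.026 1.023 1.028 1.039 1.06  1.117]
 [1.124 1.052 1.031 1.03  1.023 1.024 1.027 1.045 1.062 1.119]
 [1.12  1.05  1.031 1.025 1.022 1.023 1.027 1.038 1.059 1.122]
 [1.118 1.047 1.032 1.021 1.022 1.022 1.028 1.044 1.062 1.119]
 [1.119 1.047 1.031 1.027 1.023 1.022 1.025 1.04  1.061 1.122]
 [1.111 1.047 1.032 1.024 1.024 1.028 1.022 1.041 1.06  1.12 ]
 [1.11  1.047 1.03  1.021 1.02  1.024 1.028 1.044 1.06  1.117]
 [1.114 1.067 1.048 1.03  1.019 1.018 1.024 1.041 1.06  1.116]
 [1.108 1.11  1.091 1.058 1.046 1.036 1.023 1.046 1.062 1.116]
 [1.108 1.107 1.108 1.11  1.085 1.061 1.054 1.046 1.062 1.107]]
```

Run:
```python
from h import *
d=np.load("pics/top0.npy");p=vision.camera_params("top")
C=np.array([.526,.026]);u=np.array([.126,.992])/np.hypot(.126,.992);n=np.array([u[1],-u[0]])
V,U=np.mgrid[200:226,228:270]
z=d[200:226,228:270];c=np.stack([(U-p["cx"])/p["fx"]*z,(V-p["cy"])/p["fy"]*z,z],-1)
X=(c-p["t"])@p["R"]
s=(X[...,:2]-C)@u;w=(X[...,:2]-C)@n
m=(abs(w)<.018)&(X[...,2]>.05)&(z>0)
b=np.round(s[m]/.004).astype(int)
for k in range(b.max(),b.min()-1,-1):
    q=X[...,2][m][b==k]
    if len(q):print(k*4,len(q),q.mean().round(4),q.std().round(4))
for n_ in("bore",):
    print((np.array([.554,.0256])-C)@u,(np.array([.554,.0256])-C)@n)
```

```text
48 3 0.0777 0.0022
44 13 0.0859 0.0034
40 14 0.0932 0.0027
36 17 0.0984 0.0028
32 15 0.1029 0.0027
28 15 0.1053 0.0013
24 19 0.1076 0.0018
20 15 0.1098 0.002
16 15 0.1113 0.0011
12 18 0.1123 0.0021
8 16 0.1124 0.0019
4 18 0.1131 0.0017
0 18 0.1126 0.0017
-4 17 0.1126 0.0019
-8 19 0.1121 0.0025
-12 16 0.1106 0.0011
-16 18 0.1089 0.0014
-20 19 0.1038 0.0029
-24 16 0.0975 0.0025
-28 19 0.0901 0.0029
-32 16 0.083 0.0028
-36 15 0.0767 0.0021
-40 17 0.0696 0.0028
0.0031312939402273372 0.027827234829567542
```

Emit:
jog_arm --rows '[{"xyz": [0,0,0],"dr": [0,0,-0.1425],"hand": 0},{"xyz": [0,0,0],"dr": [0,0,-0.1425],"hand": 0},{"xyz": [0,0,0],"dr": [0,0,-0.1425],"hand": 0},{"xyz": [0,0,0],"dr": [0,0,-0.1425],"hand": 0},{"xyz": [0,0,0],"dr": [0,0,-0.1425],"hand": 0},{"xyz": [0,0,0],"dr": [0,0,-0.1425],"hand": 0},{"xyz": [0,0,0],"dr": [0,0,-0.1425],"hand": 0},{"xyz": [0,0,0],"dr": [0,0,-0.1425],"hand": 0},{"xyz": [0,0,0],"dr": [0,0,0],"hand": 0},{"xyz": [0,0,0],"dr": [0,0,0],"hand": 0}]'

```text
time_s: 1.1
tcp_pos: [0.1651, -0.5245, 0.25]
tcp_rot: [-0.0, 0.998, -0.065, -0.0]
ft_force: [-0.1, -0.0, 0.8]
grip_width: 0.0001
```

```bash
cat >> h.py <<'E'
from cell import r
from scipy.spatial.transform import Rotation as Ro
C=np.array([.526,.026]);u=np.array([.126,.992])/np.hypot(.126,.992);nn=np.array([u[1],-u[0]])
def to(x,y,z):
    o=r.get_obs();q=o["tcp_rot"];M=Ro.from_quat(np.r_[q[1:],q[0]]).as_matrix()
    d=np.array([x,y,z])-o["tcp_pos"];c=o["tcp_pos"][:2]-C
    print("t",o["time_s"],"tcp",o["tcp_pos"].round(4),"s",(c@u).round(4),"w",(c@nn).round(4),"M",M.round(3).tolist(),"shift",(M.T@d).round(4),"F",o["ft_force"].round(2),o["grip_width"])
E
python3 -c "
from h import *
to(.490,-.258,.25)"
```

```text
t 1.1 tcp [ 0.1651 -0.5245  0.25  ] s -0.5916 w -0.2887 M [[0.992, -0.129, -0.0], [-0.129, -0.992, 0.001], [-0.0, -0.001, -1.0]] shift [ 2.877e-01 -3.063e-01  1.000e-04] F [-0.06 -0.    0.75] 0.00014663786672729868
```

Emit:
jog_arm --rows '[{"xyz": [0.024,-0.0255,0],"dr": [0,0,0],"hand": 0},{"xyz": [0.024,-0.0255,0],"dr": [0,0,0],"hand": 0},{"xyz": [0.024,-0.0255,0],"dr": [0,0,0],"hand": 0},{"xyz": [0.024,-0.0255,0],"dr": [0,0,0],"hand": 0},{"xyz": [0.024,-0.0255,0],"dr": [0,0,0],"hand": 0},{"xyz": [0.024,-0.0255,0],"dr": [0,0,0],"hand": 0},{"xyz": [0.024,-0.0255,0],"dr": [0,0,0],"hand": 0},{"xyz": [0.024,-0.0255,0],"dr": [0,0,0],"hand": 0},{"xyz": [0.024,-0.0255,0],"dr": [0,0,0],"hand": 0},{"xyz": [0.024,-0.0255,0],"dr": [0,0,0],"hand": 0},{"xyz": [0.024,-0.0255,0],"dr": [0,0,0],"hand": 0},{"xyz": [0.024,-0.0255,0],"dr": [0,0,0],"hand": 0},{"xyz": [0,0,0.027],"dr": [0,0,0],"hand": 0},{"xyz": [0,0,0.027],"dr": [0,0,0],"hand": 0},{"xyz": [0,0,0.027],"dr": [0,0,0],"hand": 0},{"xyz": [0,0,0.027],"dr": [0,0,0],"hand": 0},{"xyz": [0,0,0.027],"dr": [0,0,0],"hand": 0},{"xyz": [0,0,0],"dr": [0,0,0],"hand": 0}]'

```text
time_s: 2.9
tcp_pos: [0.487, -0.2555, 0.1117]
tcp_rot: [-0.002, 0.998, -0.064, -0.003]
ft_force: [-0.7, 0.6, 0.4]
grip_width: -0.0
```

```bash
python3 -c "
from h import *
to(.490,-.258,.115)
im,d=vision.get_image('scene');cv2.imwrite('pics/s1.png',cv2.resize(im[100:240,150:390],None,fx=3.3,fy=3.3,interpolation=2))"
```

```text
t 2.9 tcp [ 0.487  -0.2555  0.1117] s -0.2841 w -0.0032 M [[0.992, -0.129, -0.006], [-0.129, -0.992, 0.005], [-0.007, -0.004, -1.0]] shift [ 0.0033  0.0021 -0.0034] F [-0.65  0.56  0.35] -2.5669372629753162e-05
```

View pics/s1.png

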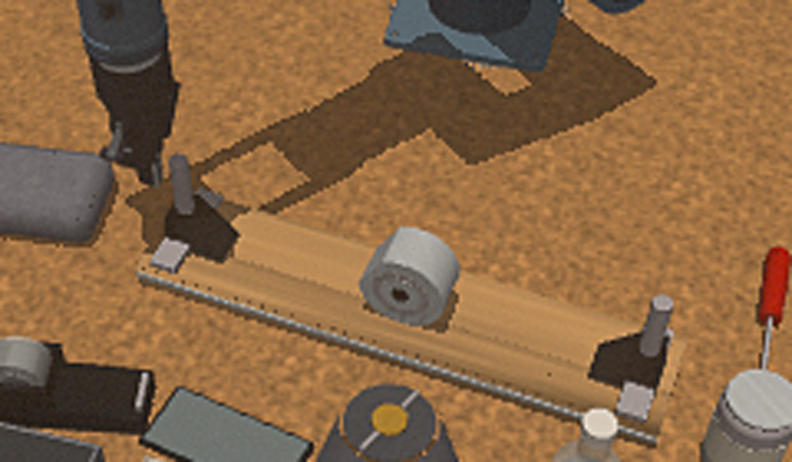

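Emit:
jog_arm --rows '[{"xyz": [0.003,-0.004,-0.003],"dr": [0,0,0],"hand": 0},{"xyz": [0,-0.005,0],"dr": [0,0,0],"hand": 0},{"xyz": [0,-0.005,0],"dr": [0,0,0],"hand": 0},{"xyz": [0,-0.005,0],"dr": [0,0,0],"hand": 0},{"xyz": [0,-0.006,0],"dr": [0,0,0],"hand": 0},{"xyz": [0,-0.006,0],"dr": [0,0,0],"hand": 0},{"xyz": [0,-0.006,0],"dr": [0,0,0],"hand": 0},{"xyz": [0,-0.006,0],"dr": [0,0,0],"hand": 0},{"xyz": [0,-0.006,0],"dr": [0,0,0],"hand": 0},{"xyz": [0,-0.006,0],"dr": [0,0,0],"hand": 0},{"xyz": [0,0,0],"dr": [0,0,0],"hand": 0},{"xyz": [0,0,0],"dr": [0,0,0],"hand": 0}]'

```text
time_s: 4.15
tcp_pos: [0.4991, -0.2025, 0.1181]
tcp_rot: [-0.0, 0.998, -0.063, -0.0]
ft_force: [-0.6, -0.3, 0.6]
grip_width: 0.0003
```

```bash
python3 -c "
from h import *
to(.490,-.258,.115)
im,d=vision.get_image('scene');cv2.imwrite('pics/s2.png',cv2.resize(im[130:240,180:370],None,fx=4,fy=4,interpolation=2))
im,d=vision.get_image('top');cv2.imwrite('pics/t2.png',cv2.resize(im[175:250,150:350],None,fx=4,fy=4,interpolation=2))"
```

```text
t 4.15 tcp [ 0.4991 -0.2025  0.1181] s -0.2301 w 0.0021 M [[0.992, -0.125, -0.0], [-0.125, -0.992, 0.001], [-0.0, -0.001, -1.0]] shift [-0.0021  0.0562  0.0031] F [-0.59 -0.29  0.62] 0.00028768440749317903
```

View pics/s2.png

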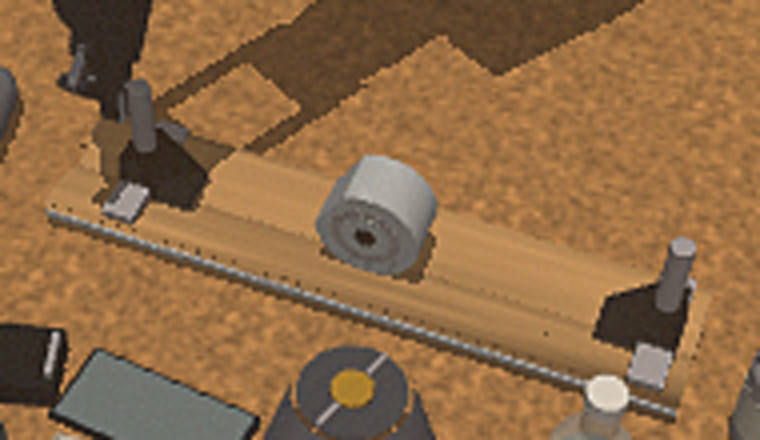

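View pics/t2.png

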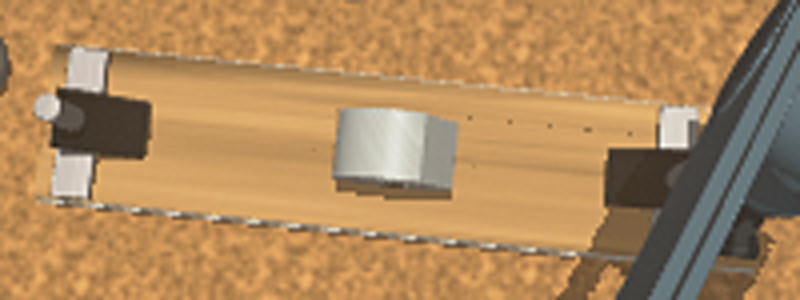

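```bash
python3 -c "
from h import *
X=plane('scene',214.4,151.4,.14);print(X,(X[:2]-C)@u,(X[:2]-C)@nn)
X=plane('scene',203.93,148.25,.14);print(X,(X[:2]-C)@u,(X[:2]-C)@nn)"
```

```text
[ 0.50337643 -0.18008472  0.14      ] -0.20729283543986116 0.003524196396431327
[ 0.49829276 -0.21854568  0.14      ] -0.2460878114573766 0.003327274980877181
```

Emit:
jog_arm --rows '[{"xyz": [0,-0.006,0],"dr": [0,0,0],"hand": 0},{"xyz": [0,-0.006,0],"dr": [0,0,0],"hand": 0},{"xyz": [0,-0.006,0],"dr": [0,0,0],"hand": 0},{"xyz": [0,-0.006,0],"dr": [0,0,0],"hand": 0},{"xyz": [0,-0.003,0],"dr": [0,0,0],"hand": 0},{"xyz": [0,0,0],"dr": [0,0,0],"hand": 0},{"xyz": [0,0,0],"dr": [0,0,0],"hand": 0}]'

```text
time_s: 4.95
tcp_pos: [0.5026, -0.1759, 0.1183]
tcp_rot: [-0.0, 0.998, -0.063, -0.0]
ft_force: [-0.0, -0.1, -0.9]
grip_width: -0.0001
```

```bash
python3 -c "
from h import *
to(.490,-.258,.115)
im,d=vision.get_image('scene');cv2.imwrite('pics/s3.png',cv2.resize(im[130:240,180:370],None,fx=4,fy=4,interpolation=2))"
```

```text
t 4.95 tcp [ 0.5026 -0.1759  0.1183] s -0.2032 w 0.0022 M [[0.992, -0.125, -0.0], [-0.125, -0.992, 0.0], [-0.0, -0.0, -1.0]] shift [-0.0022  0.083   0.0033] F [-0.02 -0.13 -0.95] -8.104089653469336e-05
```

View pics/s3.png

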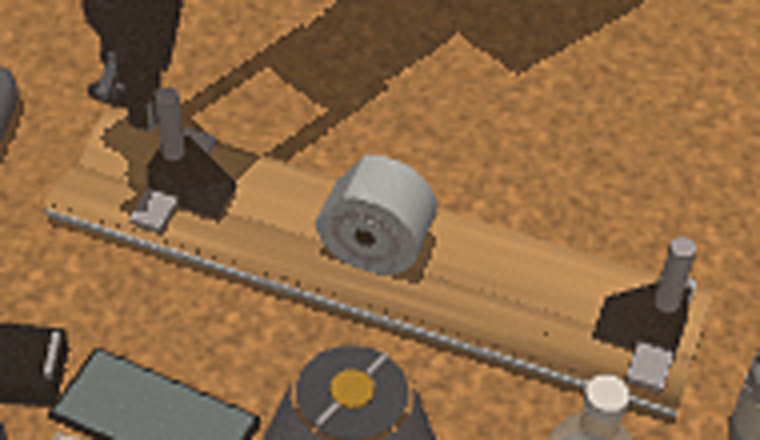

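Emit:
jog_arm --rows '[{"xyz": [0,0.01,0],"dr": [0,0,0],"hand": 0},{"xyz": [0,0.01,0],"dr": [0,0,0],"hand": 0},{"xyz": [0,0,-0.027],"dr": [0,0,0],"hand": 0},{"xyz": [0,0,-0.027],"dr": [0,0,0],"hand": 0},{"xyz": [0,0,-0.027],"dr": [0,0,0],"hand": 0},{"xyz": [0,0,-0.027],"dr": [0,0,0],"hand": 0},{"xyz": [0,0,-0.027],"dr": [0,0,0],"hand": 0},{"xyz": [0,-0.03,0],"dr": [0,0,0],"hand": 0},{"xyz": [0,-0.03,0],"dr": [0,0,0],"hand": 0},{"xyz": [0,-0.03,0],"dr": [0,0,0],"hand": 0},{"xyz": [0,-0.03,0],"dr": [0,0,0],"hand": 0},{"xyz": [0,-0.03,0],"dr": [0,0,0],"hand": 0},{"xyz": [0,-0.03,0],"dr": [0,0,0],"hand": 0},{"xyz": [0,-0.03,0],"dr": [0,0,0],"hand": 0},{"xyz": [0,-0.03,0],"dr": [0,0,0],"hand": 0},{"xyz": [0,-0.03,0],"dr": [0,0,0],"hand": 0},{"xyz": [0,-0.03,0],"dr": [0,0,0],"hand": 0},{"xyz": [0,-0.03,0],"dr": [0,0,0],"hand": 0},{"xyz": [0,-0.03,0],"dr": [0,0,0],"hand": 0},{"xyz": [0,-0.03,0],"dr": [0,0,0],"hand": 0}]'

```text
time_s: 7.0
tcp_pos: [0.5497, 0.191, 0.2533]
tcp_rot: [0.0, 0.998, -0.063, 0.0]
ft_force: [0.3, 0.4, 0.9]
grip_width: -0.0001
```

Emit:
jog_arm --rows '[{"xyz": [0,-0.03,0],"dr": [0,0,0],"hand": 0},{"xyz": [0,-0.03,0],"dr": [0,0,0],"hand": 0},{"xyz": [0,-0.03,0],"dr": [0,0,0],"hand": 0},{"xyz": [0,-0.03,0],"dr": [0,0,0],"hand": 0},{"xyz": [0,0,0],"dr": [0,0,0],"hand": 0},{"xyz": [0,0,0],"dr": [0,0,0],"hand": 0}]'

```text
time_s: 7.6
tcp_pos: [0.5644, 0.3094, 0.2528]
tcp_rot: [0.0, 0.998, -0.063, -0.0]
ft_force: [-0.3, -0.3, -0.2]
grip_width: 0.0003
```

```bash
python3 -c "
from h import *
p=C+.286*u
to(p[0],p[1],.116)"
```

```text
t 7.6 tcp [0.5644 0.3094 0.2528] s 0.2859 w 0.0024 M [[0.992, -0.125, -0.001], [-0.125, -0.992, -0.001], [-0.001, 0.001, -1.0]] shift [-0.0024 -0.0002  0.1368] F [-0.31 -0.28 -0.25] 0.0002978471676337465
```

```bash
python3 -c "
from h import *
print(plane('top',133,187,.1))"
```

```text
[0.60379922 0.36614476 0.1       ]
```

Emit:
jog_arm --rows '[{"xyz": [-0.002,0,0.027],"dr": [0,0,0],"hand": 0},{"xyz": [0,0,0.027],"dr": [0,0,0],"hand": 0},{"xyz": [0,0,0.027],"dr": [0,0,0],"hand": 0},{"xyz": [0,0,0.027],"dr": [0,0,0],"hand": 0},{"xyz": [0,0,0.028],"dr": [0,0,0],"hand": 0},{"xyz": [0,0,0],"dr": [0,0,0],"hand": 0},{"xyz": [0,0.006,0],"dr": [0,0,0],"hand": 0},{"xyz": [0,0.006,0],"dr": [0,0,0],"hand": 0},{"xyz": [0,0.006,0],"dr": [0,0,0],"hand": 0},{"xyz": [0,0.008,0],"dr": [0,0,0],"hand": 0},{"xyz": [0,0.008,0],"dr": [0,0,0],"hand": 0},{"xyz": [0,0.008,0],"dr": [0,0,0],"hand": 0},{"xyz": [0,0.008,0],"dr": [0,0,0],"hand": 0}]'

```text
time_s: 8.9
tcp_pos: [0.5557, 0.2599, 0.1176]
tcp_rot: [-0.0, 0.998, -0.063, 0.0]
ft_force: [-0.1, 2.5, 1.6]
grip_width: 0.0001
```

Emit:
jog_arm --rows '[{"xyz": [0,0.008,0],"dr": [0,0,0],"hand": 0},{"xyz": [0,0.008,0],"dr": [0,0,0],"hand": 0},{"xyz": [0,0.008,0],"dr": [0,0,0],"hand": 0},{"xyz": [0,0.008,0],"dr": [0,0,0],"hand": 0},{"xyz": [0,0.008,0],"dr": [0,0,0],"hand": 0},{"xyz": [0,0.008,0],"dr": [0,0,0],"hand": 0},{"xyz": [0,0.008,0],"dr": [0,0,0],"hand": 0},{"xyz": [0,0.008,0],"dr": [0,0,0],"hand": 0},{"xyz": [0,0.008,0],"dr": [0,0,0],"hand": 0},{"xyz": [0,0.008,0],"dr": [0,0,0],"hand": 0},{"xyz": [0,0.008,0],"dr": [0,0,0],"hand": 0},{"xyz": [0,0.008,0],"dr": [0,0,0],"hand": 0},{"xyz": [0,0.008,0],"dr": [0,0,0],"hand": 0},{"xyz": [0,0.008,0],"dr": [0,0,0],"hand": 0},{"xyz": [0,0.004,0],"dr": [0,0,0],"hand": 0},{"xyz": [0,0,0],"dr": [0,0,0],"hand": 0}]'

```text
time_s: 10.5
tcp_pos: [0.5411, 0.1445, 0.1173]
tcp_rot: [0.0, 0.998, -0.063, -0.0]
ft_force: [-0.3, 0.4, 0.5]
grip_width: -0.0002
```

```bash
python3 -c "
from h import *
to(.490,-.258,.115)
im,d=vision.get_image('scene');cv2.imwrite('pics/s4.png',cv2.resize(im[130:240,180:370],None,fx=4,fy=4,interpolation=2))"
```

```text
t 10.5 tcp [0.5411 0.1445 0.1173] s 0.1194 w 0.0 M [[0.992, -0.126, -0.0], [-0.126, -0.992, -0.001], [-0.0, 0.001, -1.0]] shift [2.000e-04 4.057e-01 2.500e-03] F [-0.34  0.43  0.45] -0.00016106790033833043
```

View pics/s4.png

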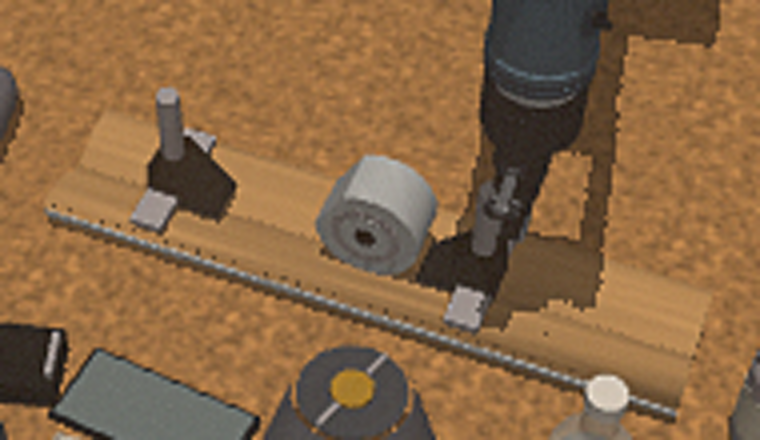

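Emit:
jog_arm --rows '[{"xyz": [0,0.004,0],"dr": [0,0,0],"hand": 0},{"xyz": [0,0.004,0],"dr": [0,0,0],"hand": 0},{"xyz": [0,0.004,0],"dr": [0,0,0],"hand": 0},{"xyz": [0,0.003,0],"dr": [0,0,0],"hand": 0},{"xyz": [0,0.002,0],"dr": [0,0,0],"hand": 0},{"xyz": [0,0.002,0],"dr": [0,0,0],"hand": 0},{"xyz": [0,0.002,0],"dr": [0,0,0],"hand": 0},{"xyz": [0,0.002,0],"dr": [0,0,0],"hand": 0},{"xyz": [0,0.003,0],"dr": [0,0,0],"hand": 0},{"xyz": [0,0.003,0],"dr": [0,0,0],"hand": 0},{"xyz": [0,0.003,0],"dr": [0,0,0],"hand": 0},{"xyz": [0,0.003,0],"dr": [0,0,0],"hand": 0},{"xyz": [0,0.003,0],"dr": [0,0,0],"hand": 0},{"xyz": [0,0.003,0],"dr": [0,0,0],"hand": 0},{"xyz": [0,0.003,0],"dr": [0,0,0],"hand": 0}]'

```text
time_s: 12.05
tcp_pos: [0.5357, 0.1014, 0.1173]
tcp_rot: [0.0, 0.998, -0.063, 0.0]
ft_force: [0.8, 2.0, 0.2]
grip_width: 0.0001
```

```bash
python3 -c "
from h import *
to(.490,-.258,.115)
im,d=vision.get_image('scene');cv2.imwrite('pics/s5.png',cv2.resize(im[130:240,180:370],None,fx=4,fy=4,interpolation=2))"
```

```text
t 12.05 tcp [0.5357 0.1014 0.1173] s 0.076 w 0.0001 M [[0.992, -0.126, -0.0], [-0.126, -0.992, -0.0], [0.0, 0.0, -1.0]] shift [-2.000e-04  3.623e-01  2.400e-03] F [0.82 2.01 0.21] 0.00010516723389012603
```

View pics/s5.png

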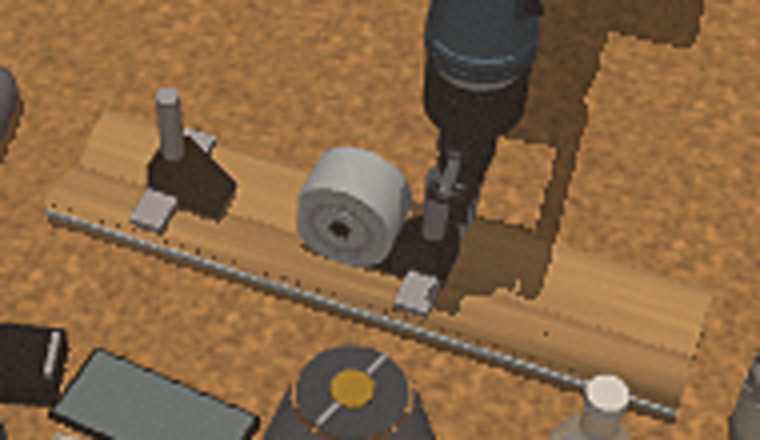

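Emit:
jog_arm --rows '[{"xyz": [0,0.003,0],"dr": [0,0,0],"hand": 0},{"xyz": [0,0.003,0],"dr": [0,0,0],"hand": 0},{"xyz": [0,0.003,0],"dr": [0,0,0],"hand": 0},{"xyz": [0,0.003,0],"dr": [0,0,0],"hand": 0},{"xyz": [0,0.003,0],"dr": [0,0,0],"hand": 0},{"xyz": [0,0.003,0],"dr": [0,0,0],"hand": 0},{"xyz": [0,0.003,0],"dr": [0,0,0],"hand": 0},{"xyz": [0,0.003,0],"dr": [0,0,0],"hand": 0},{"xyz": [0,0.003,0],"dr": [0,0,0],"hand": 0},{"xyz": [0,0.003,0],"dr": [0,0,0],"hand": 0},{"xyz": [0,0.002,0],"dr": [0,0,0],"hand": 0},{"xyz": [0,0.002,0],"dr": [0,0,0],"hand": 0}]'

```text
time_s: 13.3
tcp_pos: [0.5314, 0.0677, 0.1173]
tcp_rot: [0.0, 0.998, -0.063, -0.0]
ft_force: [0.5, 1.4, 0.5]
grip_width: 0.0002
```

```bash
python3 -c "
from h import *
to(.490,-.258,.115)
im,d=vision.get_image('scene');cv2.imwrite('pics/s6.png',cv2.resize(im[130:240,180:370],None,fx=4,fy=4,interpolation=2))"
```

```text
t 13.3 tcp [0.5314 0.0677 0.1173] s 0.0421 w 0.0001 M [[0.992, -0.126, -0.0], [-0.126, -0.992, -0.0], [-0.0, 0.0, -1.0]] shift [-1.000e-04  3.284e-01  2.400e-03] F [0.51 1.44 0.49] 0.00020229999242027993
```

View pics/s6.png

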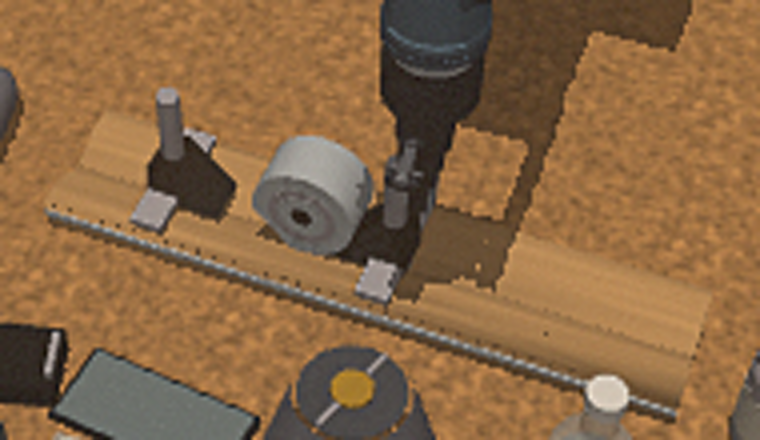

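Emit:
jog_arm --rows '[{"xyz": [0,0.002,0],"dr": [0,0,0],"hand": 0},{"xyz": [0,0.002,0],"dr": [0,0,0],"hand": 0},{"xyz": [0,0.002,0],"dr": [0,0,0],"hand": 0},{"xyz": [0,0.002,0],"dr": [0,0,0],"hand": 0},{"xyz": [0,0.002,0],"dr": [0,0,0],"hand": 0}]'

```text
time_s: 13.85
tcp_pos: [0.5302, 0.058, 0.1173]
tcp_rot: [-0.0, 0.998, -0.063, -0.0]
ft_force: [-0.9, 1.6, 0.8]
grip_width: 0.0002
```

```bash
python3 -c "
from h import *
to(.490,-.258,.115)
im,d=vision.get_image('scene');cv2.imwrite('pics/s7.png',cv2.resize(im[130:240,180:370],None,fx=4,fy=4,interpolation=2))"
```

```text
t 13.85 tcp [0.5302 0.058  0.1173] s 0.0322 w 0.0001 M [[0.992, -0.126, -0.0], [-0.126, -0.992, 0.0], [-0.0, -0.0, -1.0]] shift [-2.000e-04  3.185e-01  2.300e-03] F [-0.86  1.64  0.75] 0.00015706480166645547
```

View pics/s7.png

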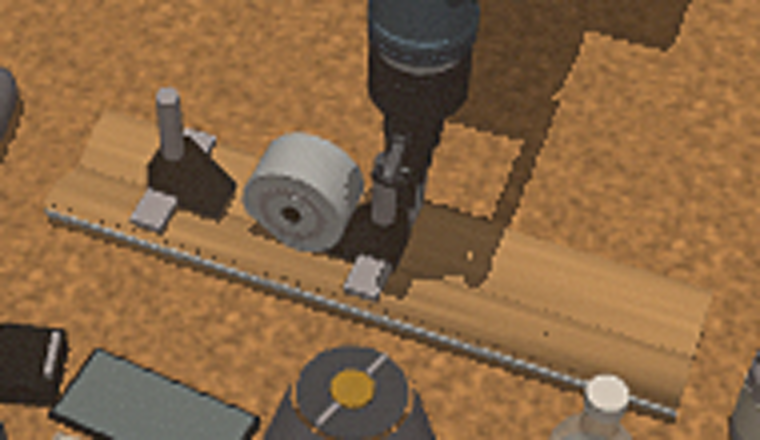

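Emit:
jog_arm --rows '[{"xyz": [0,0.002,0],"dr": [0,0,0],"hand": 0},{"xyz": [0,0.002,0],"dr": [0,0,0],"hand": 0},{"xyz": [0,0.001,0],"dr": [0,0,0],"hand": 0},{"xyz": [0,0.001,0],"dr": [0,0,0],"hand": 0},{"xyz": [0,0,0],"dr": [0,0,0],"hand": 0}]'

```text
time_s: 14.4
tcp_pos: [0.5294, 0.0519, 0.1173]
tcp_rot: [0.0, 0.998, -0.063, -0.0]
ft_force: [-0.4, 1.6, 0.4]
grip_width: -0.0003
```

```bash
python3 -c "
from h import *
to(.490,-.258,.115)
im,d=vision.get_image('scene');cv2.imwrite('pics/s8.png',cv2.resize(im[130:240,180:370],None,fx=4,fy=4,interpolation=2))"
```

```text
t 14.4 tcp [0.5294 0.0519 0.1173] s 0.0262 w 0.0001 M [[0.992, -0.126, -0.0], [-0.126, -0.992, -0.0], [-0.0, 0.0, -1.0]] shift [-1.000e-04  3.124e-01  2.400e-03] F [-0.38  1.56  0.39] -0.00026079670558430923
```

View pics/s8.png

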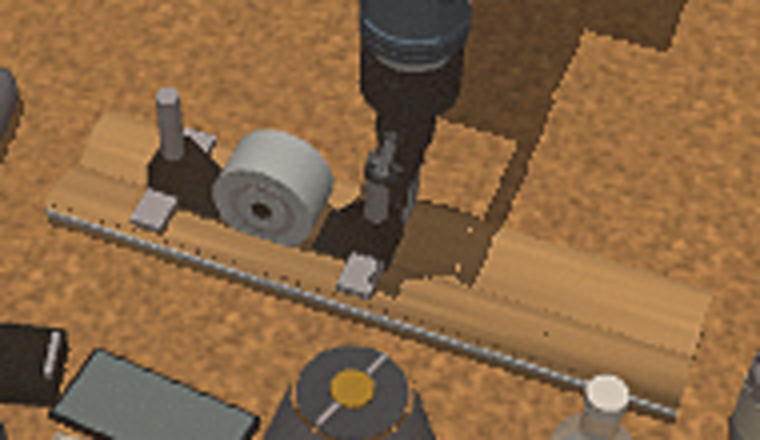

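```bash
cat >> h.py <<'E'
def foot():
    im,d=vision.get_image('scene')
    c=im[160:200,225:285];g=cv2.cvtColor(c,cv2.COLOR_BGR2GRAY).astype(float)
    return im,d
def bore(im,u0,v0,rad=3.2):
    g=cv2.cvtColor(im,cv2.COLOR_BGR2GRAY).astype(float)
    V,U=np.mgrid[:g.shape[0],:g.shape[1]];m=np.hypot(U-u0,V-v0)<rad
    w=np.clip(95-g,0,None)*m;return (U*w).sum()/w.sum(),(V*w).sum()/w.sum()
def sw(X):
    c=X[:2]-C;return (c@u*1000).round(1),(c@nn*1000).round(1)
E
python3 - <<'E'
from h import *
im0=cv2.imread("pics/scene0.png");b=bore(im0,270.8,188.8);print(b,sw(plane("scene",*b,.07)))
im,d=vision.get_image('scene');b=bore(im,245,182.2);print(b,sw(plane("scene",*b,.063)),sw(plane("scene",*b,.07)))
c=im[155:200,225:275];cv2.imwrite("pics/s9.png",cv2.resize(c,None,fx=12,fy=12,interpolation=2))
im,d=vision.get_image('top');cv2.imwrite('pics/t9.png',cv2.resize(im[175:250,150:350],None,fx=4,fy=4,interpolation=2))
p=vision.camera_params("top")
V,U=np.mgrid[195:235,240:330];z=d[195:235,240:330]
X=(np.stack([(U-p["cx"])/p["fx"]*z,(V-p["cy"])/p["fy"]*z,z],-1)-p["t"])@p["R"]
s=(X[...,:2]-C)@u;w=(X[...,:2]-C)@nn
m=(abs(w)<.018)&(X[...,2]>.045)&(z>0)&(s>-.16)&(s<-.03)
k=np.round(s[m]/.004).astype(int)
for i in range(k.max(),k.min()-1,-1):
    q=X[...,2][m][k==i]
    if len(q):print(i*4,len(q),q.mean().round(4),q.std().round(4))
E
```

```text
(np.float64(270.69594594594594), np.float64(188.98085585585585)) (np.float64(3.0), np.float64(28.8))
(np.float64(244.84313725490196), np.float64(182.19492502883506)) (np.float64(-89.3), np.float64(28.4)) (np.float64(-86.7), np.float64(33.9))
-32 11 0.5125 0.002
-36 10 0.4857 0.002
-44 9 0.0698 0.0023
-48 16 0.0795 0.0034
-52 18 0.0871 0.0029
-56 16 0.0918 0.0018
-60 18 0.0959 0.0025
-64 16 0.0988 0.0021
-68 16 0.1018 0.002
-72 19 0.1029 0.002
-76 18 0.1046 0.002
-80 20 0.1058 0.0023
-84 17 0.1061 0.0017
-88 16 0.1067 0.002
-92 18 0.1065 0.0014
-96 16 0.1067 0.0021
-100 17 0.1049 0.0018
-104 18 0.1039 0.0015
-108 16 0.1029 0.002
-112 18 0.1002 0.0018
-116 16 0.0977 0.0013
-120 15 0.0935 0.0019
-124 15 0.0902 0.0024
-128 13 0.0837 0.0024
-132 11 0.0757 0.0037
-144 1 0.0454 0.0
-148 1 0.0456 0.0
-152 12 0.048 0.0018
-156 19 0.05 0.0028
-160 9 0.0527 0.0027
```

View pics/s9.png

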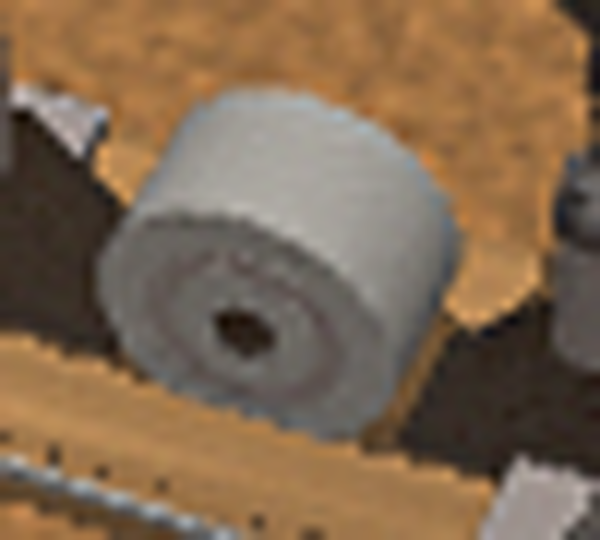

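View pics/t9.png

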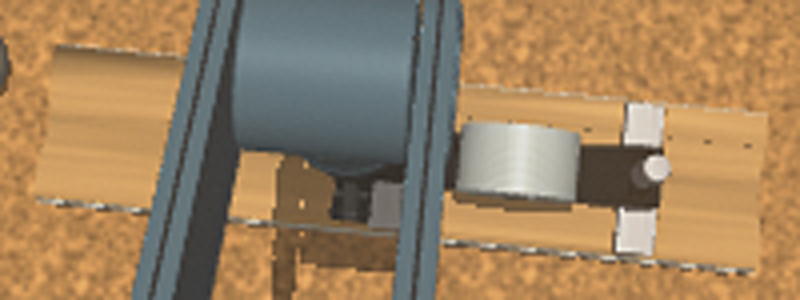

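Emit:
jog_arm --rows '[{"xyz": [0,0.002,0],"dr": [0,0,0],"hand": 0},{"xyz": [0,0.002,0],"dr": [0,0,0],"hand": 0},{"xyz": [0,0.002,0],"dr": [0,0,0],"hand": 0},{"xyz": [0,0.002,0],"dr": [0,0,0],"hand": 0},{"xyz": [0,0.002,0],"dr": [0,0,0],"hand": 0},{"xyz": [0,0.001,0],"dr": [0,0,0],"hand": 0},{"xyz": [0,0,0],"dr": [0,0,0],"hand": 0},{"xyz": [0,0,0],"dr": [0,0,0],"hand": 0}]'

```text
time_s: 15.35
tcp_pos: [0.5281, 0.041, 0.1173]
tcp_rot: [0.0, 0.998, -0.063, 0.0]
ft_force: [-0.7, 0.3, 0.2]
grip_width: 0.0001
```

Run:
```python
from h import *
to(.490,-.258,.115)
im,d=vision.get_image('scene');b=bore(im,245,182.2);print(b,sw(plane("scene",*b,.063)))
c=im[145:205,220:300];cv2.imwrite("pics/s10.png",cv2.resize(c,None,fx=9,fy=9,interpolation=2))
```

```text
t 15.35 tcp [0.5281 0.041  0.1173] s 0.0152 w 0.0002 M [[0.992, -0.126, 0.0], [-0.126, -0.992, -0.0], [0.0, 0.0, -1.0]] shift [-2.000e-04  3.015e-01  2.400e-03] F [-0.74  0.34  0.24] 5.893059104230816e-05
(np.float64(244.86442641946698), np.float64(182.19930475086906)) (np.float64(-89.2), np.float64(28.4))
```

View pics/s10.png

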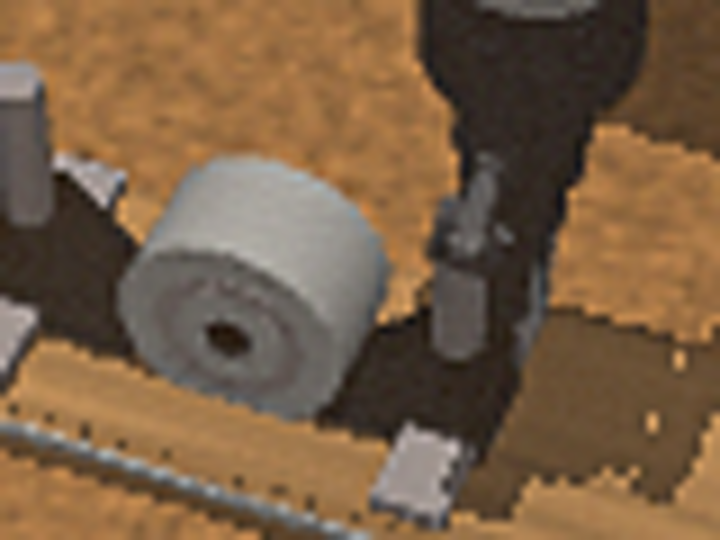

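Emit:
jog_arm --rows '[{"xyz": [0,0.001,0],"dr": [0,0,0],"hand": 0},{"xyz": [0,0.001,0],"dr": [0,0,0],"hand": 0},{"xyz": [0,0,0],"dr": [0,0,0],"hand": 0}]'

```text
time_s: 15.7
tcp_pos: [0.5278, 0.0392, 0.1173]
tcp_rot: [-0.0, 0.998, -0.063, 0.0]
ft_force: [0.7, 1.0, 0.2]
grip_width: -0.0001
```

Run:
```python
from h import *
to(.490,-.258,.115)
im,d=vision.get_image('scene');b=bore(im,245,182.2);print(b,sw(plane("scene",*b,.063)))
```

```text
t 15.7 tcp [0.5278 0.0392 0.1173] s 0.0133 w 0.0001 M [[0.992, -0.126, 0.0], [-0.126, -0.992, 0.0], [0.0, -0.0, -1.0]] shift [-2.000e-04  2.996e-01  2.300e-03] F [0.68 1.04 0.19] -8.251420123264717e-05
(np.float64(244.84810126582278), np.float64(182.21058688147295)) (np.float64(-89.3), np.float64(28.4))
```

Emit:
jog_arm --rows '[{"xyz": [0,-0.008,0],"dr": [0,0,0],"hand": 0},{"xyz": [0,-0.012,0],"dr": [0,0,0],"hand": 0},{"xyz": [0,0,-0.027],"dr": [0,0,0],"hand": 0},{"xyz": [0,0,-0.027],"dr": [0,0,0],"hand": 0},{"xyz": [0,0,-0.027],"dr": [0,0,0],"hand": 0},{"xyz": [0,0,-0.027],"dr": [0,0,0],"hand": 0},{"xyz": [0,0,-0.027],"dr": [0,0,0],"hand": 0},{"xyz": [0,0.03,0],"dr": [0,0,0],"hand": 0},{"xyz": [0,0.03,0],"dr": [0,0,0],"hand": 0},{"xyz": [0,0.03,0],"dr": [0,0,0],"hand": 0},{"xyz": [0,0.03,0],"dr": [0,0,0],"hand": 0},{"xyz": [0,0.03,0],"dr": [0,0,0],"hand": 0},{"xyz": [0,0.03,0],"dr": [0,0,0],"hand": 0},{"xyz": [0,0.03,0],"dr": [0,0,0],"hand": 0},{"xyz": [0,0.03,0],"dr": [0,0,0],"hand": 0},{"xyz": [0,0.015,0],"dr": [0,0,0],"hand": 0},{"xyz": [0,0,0],"dr": [0,0,0],"hand": 0},{"xyz": [0,0,0],"dr": [0,0,0],"hand": 0}]'

```text
time_s: 17.55
tcp_pos: [0.4984, -0.1929, 0.2522]
tcp_rot: [-0.001, 0.998, -0.063, -0.0]
ft_force: [0.5, 0.0, -0.2]
grip_width: 0.0004
```

Run:
```python
from h import *
to(.490,-.258,.115)
im,d=vision.get_image('scene');b=bore(im,245,182.2);print(b,sw(plane("scene",*b,.063)))
c=im[140:210,210:300];cv2.imwrite("pics/s11.png",cv2.resize(c,None,fx=8,fy=8,interpolation=2))
im,d=vision.get_image('top');cv2.imwrite('pics/t11.png',cv2.resize(im[185:245,220:350],None,fx=6,fy=6,interpolation=2))
```

```text
t 17.55 tcp [ 0.4984 -0.1929  0.2522] s -0.2206 w 0.0002 M [[0.992, -0.126, -0.0], [-0.126, -0.992, 0.001], [-0.0, -0.001, -1.0]] shift [-1.000e-04  6.580e-02  1.371e-01] F [ 0.54  0.   -0.16] 0.0003977749996918213
(np.float64(244.83431257344301), np.float64(182.18448883666275)) (np.float64(-89.3), np.float64(28.3))
```

View pics/s11.png

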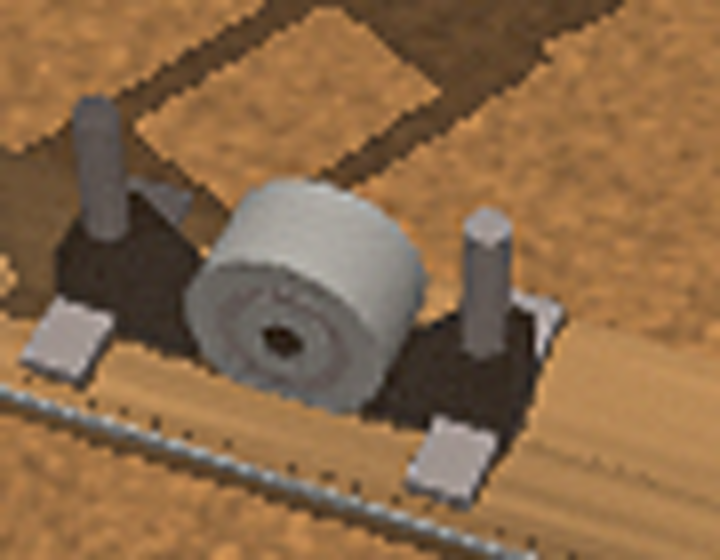

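View pics/t11.png

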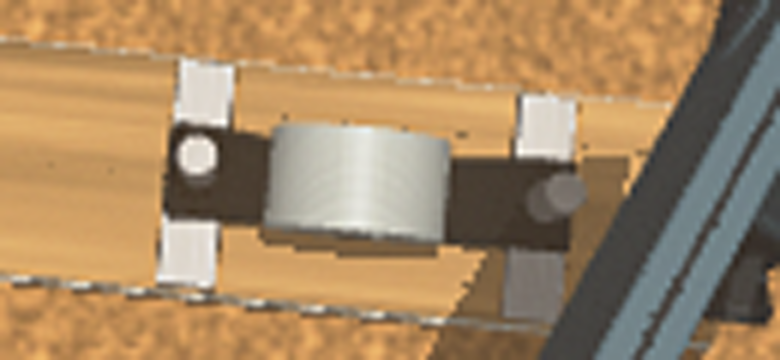

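Run:
```python
from h import *
S=lambda x,y:(210+(x+.5)/8-.5,140+(y+.5)/8-.5);T=lambda x,y:(220+(x+.5)/6-.5,185+(y+.5)/6-.5)
for p in((489,224),(97,112)):print("scene",sw(plane("scene",*S(*p),.14)))
for p in((198,155),(567,192)):print("top",sw(plane("top",*T(*p),.14)))
```

```text
scene (np.float64(-9.5), np.float64(1.4))
scene (np.float64(-180.7), np.float64(3.5))
top (np.float64(-10.3), np.float64(-2.9))
top (np.float64(-182.1), np.float64(-2.9))
```

Emit:
jog_arm --rows '[{"xyz": [0,0,0.027],"dr": [0,0,0],"hand": 0},{"xyz": [0,0,0.027],"dr": [0,0,0],"hand": 0},{"xyz": [0,0,0.027],"dr": [0,0,0],"hand": 0},{"xyz": [0,0,0.027],"dr": [0,0,0],"hand": 0},{"xyz": [0,0,0.027],"dr": [0,0,0],"hand": 0},{"xyz": [0,0,0],"dr": [0,0,0],"hand": 0},{"xyz": [0,-0.004,0],"dr": [0,0,0],"hand": 0},{"xyz": [0,-0.004,0],"dr": [0,0,0],"hand": 0},{"xyz": [0,-0.004,0],"dr": [0,0,0],"hand": 0},{"xyz": [0,-0.003,0],"dr": [0,0,0],"hand": 0},{"xyz": [0,-0.002,0],"dr": [0,0,0],"hand": 0},{"xyz": [0,-0.002,0],"dr": [0,0,0],"hand": 0},{"xyz": [0,-0.002,0],"dr": [0,0,0],"hand": 0},{"xyz": [0,-0.002,0],"dr": [0,0,0],"hand": 0},{"xyz": [0,-0.002,0],"dr": [0,0,0],"hand": 0},{"xyz": [0,-0.001,0],"dr": [0,0,0],"hand": 0},{"xyz": [0,0,0],"dr": [0,0,0],"hand": 0},{"xyz": [0,0,0],"dr": [0,0,0],"hand": 0}]'

```text
time_s: 19.45
tcp_pos: [0.5015, -0.168, 0.1172]
tcp_rot: [-0.0, 0.998, -0.063, -0.0]
ft_force: [0.1, -0.7, 0.4]
grip_width: 0.0003
```

Run:
```python
from h import *
to(.490,-.258,.115)
im,d=vision.get_image('scene');b=bore(im,245,182.2);print(b,sw(plane("scene",*b,.063)))
c=im[140:210,210:300];cv2.imwrite("pics/s12.png",cv2.resize(c,None,fx=8,fy=8,interpolation=2))
```

```text
t 19.45 tcp [ 0.5015 -0.168   0.1172] s -0.1956 w 0.0001 M [[0.992, -0.126, -0.0], [-0.126, -0.992, 0.0], [-0.0, -0.0, -1.0]] shift [-0.0001  0.0907  0.0022] F [ 0.07 -0.69  0.45] 0.0002787298332253623
(np.float64(244.84982121573302), np.float64(182.1895113230036)) (np.float64(-89.3), np.float64(28.3))
```

View pics/s12.png

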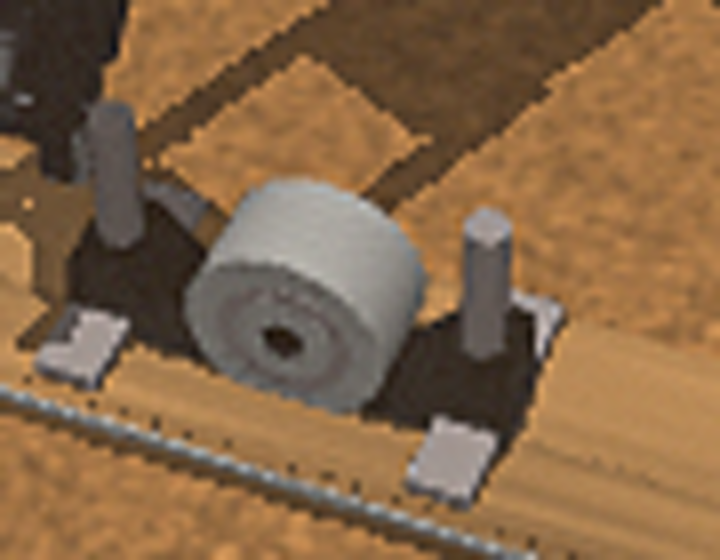

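Emit:
jog_arm --rows '[{"xyz": [0,-0.001,0],"dr": [0,0,0],"hand": 0},{"xyz": [0,-0.001,0],"dr": [0,0,0],"hand": 0},{"xyz": [0,-0.001,0],"dr": [0,0,0],"hand": 0},{"xyz": [0,0,0],"dr": [0,0,0],"hand": 0}]'

```text
time_s: 19.9
tcp_pos: [0.5019, -0.165, 0.1173]
tcp_rot: [-0.0, 0.998, -0.063, -0.0]
ft_force: [-1.1, -1.1, -0.0]
grip_width: 0.0002
```

Run:
```python
from h import *
to(.490,-.258,.115)
im,d=vision.get_image('scene');b=bore(im,245,182.2);print(b,sw(plane("scene",*b,.063)))
```

```text
t 19.9 tcp [ 0.5019 -0.165   0.1173] s -0.1925 w 0.0002 M [[0.992, -0.126, -0.0], [-0.126, -0.992, 0.0], [-0.0, -0.0, -1.0]] shift [-0.0001  0.0938  0.0023] F [-1.09 -1.08 -0.04] 0.00020000691820773947
(np.float64(244.83255813953488), np.float64(182.19883720930233)) (np.float64(-89.3), np.float64(28.4))
```

Emit:
jog_arm --rows '[{"xyz": [0,-0.001,0],"dr": [0,0,0],"hand": 0},{"xyz": [0,0,0],"dr": [0,0,0],"hand": 0},{"xyz": [0,0.008,0],"dr": [0,0,0],"hand": 0},{"xyz": [0,0.012,0],"dr": [0,0,0],"hand": 0},{"xyz": [0,0,-0.027],"dr": [0,0,0],"hand": 0},{"xyz": [0,0,-0.027],"dr": [0,0,0],"hand": 0},{"xyz": [0,0,-0.027],"dr": [0,0,0],"hand": 0},{"xyz": [0,0,-0.027],"dr": [0,0,0],"hand": 0},{"xyz": [0,0,-0.027],"dr": [0,0,0],"hand": 0},{"xyz": [0,0.03,0],"dr": [0,0,0],"hand": 0},{"xyz": [0,0.03,0],"dr": [0,0,0],"hand": 0},{"xyz": [0,0.03,0],"dr": [0,0,0],"hand": 0},{"xyz": [0,0,0],"dr": [0,0,0],"hand": 0},{"xyz": [0,0,0],"dr": [0,0,0],"hand": 0}]'

```text
time_s: 21.35
tcp_pos: [0.4878, -0.2744, 0.252]
tcp_rot: [-0.0, 0.998, -0.064, -0.0]
ft_force: [0.5, 0.4, -0.4]
grip_width: -0.0001
```

Run:
```python
from h import *
to(.490,-.258,.115)
im,d=vision.get_image('scene');b=bore(im,245,182.2);print(b,sw(plane("scene",*b,.063)))
cv2.imwrite("pics/scene_end.png",im)
c=im[140:210,210:300];cv2.imwrite("pics/s13.png",cv2.resize(c,None,fx=8,fy=8,interpolation=2))
im,d=vision.get_image('top');cv2.imwrite('pics/t13.png',cv2.resize(im[185:245,220:350],None,fx=6,fy=6,interpolation=2))
p=vision.camera_params("top")
V,U=np.mgrid[195:235,240:330];z=d[195:235,240:330]
X=(np.stack([(U-p["cx"])/p["fx"]*z,(V-p["cy"])/p["fy"]*z,z],-1)-p["t"])@p["R"]
s=(X[...,:2]-C)@u;w=(X[...,:2]-C)@nn
m=(abs(w)<.018)&(X[...,2]>.085)&(X[...,2]<.12)&(s>-.13)&(s<-.05)
from scipy.optimize import least_squares
print(least_squares(lambda q:np.hypot(s[m]-q[0],X[...,2][m]-q[1])-.045,[-.09,.063],loss="soft_l1",f_scale=.003).x)
```

```text
t 21.35 tcp [ 0.4878 -0.2744  0.252 ] s -0.3028 w -0.0001 M [[0.992, -0.128, -0.0], [-0.128, -0.992, 0.001], [-0.0, -0.001, -1.0]] shift [ 0.0002 -0.0165  0.137 ] F [ 0.48  0.43 -0.38] -0.00014338498949778984
(np.float64(244.8701754385965), np.float64(182.2093567251462)) (np.float64(-89.2), np.float64(28.4))
[-0.08912687  0.06196672]
```

View pics/s13.png

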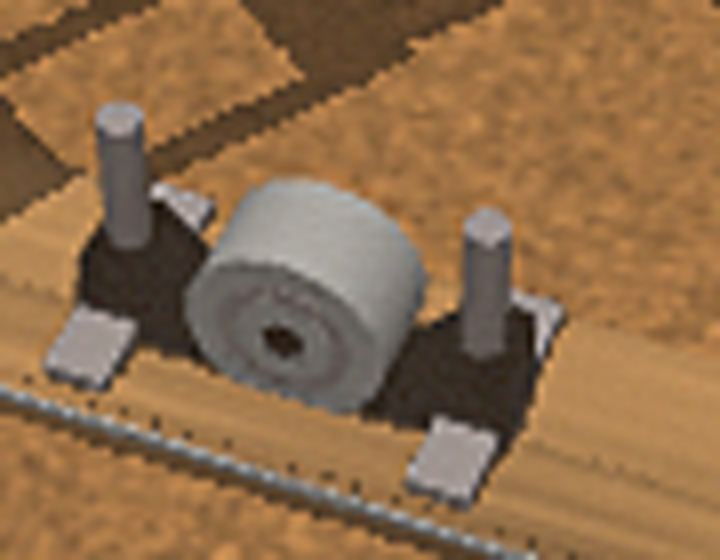

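View pics/t13.png

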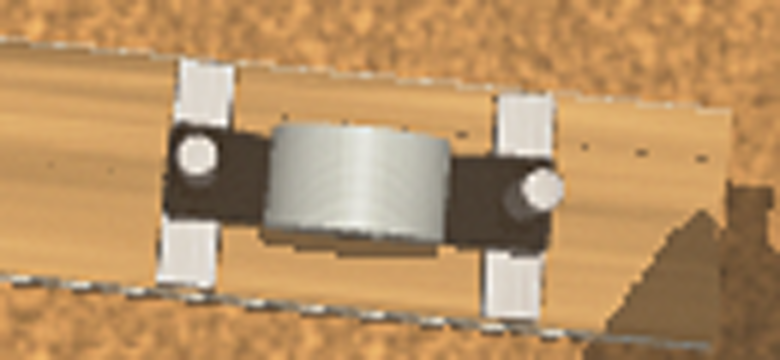

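View pics/scene_end.png

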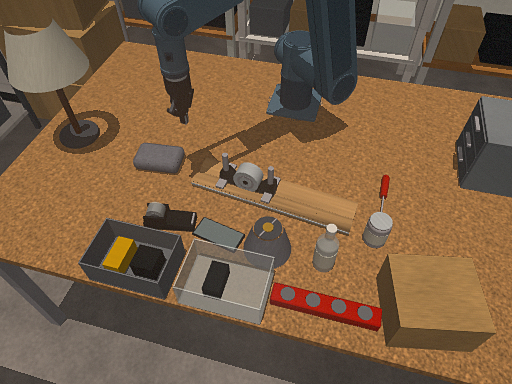

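Run:
```python
from h import *
S=lambda x,y:(210+(x+.5)/8-.5,140+(y+.5)/8-.5);T=lambda x,y:(220+(x+.5)/6-.5,185+(y+.5)/6-.5)
for p in((489,224),(120,118)):print("scene",sw(plane("scene",*S(*p),.14)))
for p in((198,155),(542,188)):print("top",sw(plane("top",*T(*p),.14)))
```

```text
scene (np.float64(-9.5), np.float64(1.4))
scene (np.float64(-170.5), np.float64(3.1))
top (np.float64(-10.3), np.float64(-2.9))
top (np.float64(-170.4), np.float64(-2.2))
```

```bash
python3 -c "
from cell import job
print(job.finish_job())"
```

```text
the job is handed in; nothing more can be done
None
```

The foot now rests on its flat in the groove with both chocks up against its rim, and I handed the job in at about 21.5 s. I slid the right chock in part-way as a stop, then pushed the left chock so the foot rolled about 92 mm to the board's -y end, until it dropped. After that I eased both chocks in and lifted the arm clear.

**Last checks**
- **Foot on its flat:** its top sits about 6.4 mm lower than at the start. A depth fit puts the axle at about 62 mm, against 63 mm expected. The axle did not shift in the pictures while I set the chocks.
- **Chocks:** the left post is about 79.5 mm from the axle and the right about 81 mm; 78 mm is touching and 83.6 mm is the limit. The posts are about 160.5 mm apart, so neither should be farther than about 82.5 mm from the axle.
- **Camera agreement:** along the groove the two cameras agreed to about 1 mm. Across it they differed by 4 to 5 mm, which hardly changes these distances.
- **Other things:** nothing else on the bench looks moved in the last wide picture. I judged that by eye and did not measure it.

The wrist force never clearly showed a chock touching the rim, so each chock may stand 1 to 3 mm short. I did not measure the foot's tilt or twist; it looked upright and square in the pictures.

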